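Touch-test the varnish on the lure heads

TASK

Four wooden pike-lure heads are drying on their little stands. Test the varnish of three of them with a light touch of a fingertip on top, in the order they were coated: first the round ball, then the flared popper, then the slim straight stick. Each touch should sink the head about half a centimetre on its stem, where it stays as the mark that it was checked, without ramming it down; leave the bullet-shaped head, still wet, untouched, and do not lift or shift any stand or anything else on the bench.

Things in the scene. Friction and masses are not known exactly. Their poses are not given: they have to be found in the camera images.
- ball_top (a point): the middle of the top of the ball head: a plain round ball, 44 mm in diameter; its top (at the start, stem fully up) is 128 mm above the table. The head is pale varnished wood and sits on the upper end of a thin upright steel stem; this point moves down with it
- ball (a joint): how far the ball head and its stem have been pushed down into the brass sleeve of its stand, in m: 0 at the start, 0.018 at the stop. No spring: it gives at about 2 N of downward push and stays where it is left. A light touch leaves it at 0.003 to 0.010, best about 0.006
- ball_stand: the loose drying stand of the ball head, 0.6 kg: a dark weighted round foot 60 mm in diameter and 18 mm high, a brass sleeve 14 mm in diameter on it up to 62 mm, and the 5 mm stem above. Origin at the centre of the underside, z up along the stem
- popper_top (a point): the middle of the top of the popper head: a flared popper like a small trumpet, mouth up: 20 mm wide at its foot, widening to a flat round top face 50 mm across; 54 mm tall, its top face 138 mm above the table. The head is pale varnished wood and sits on the upper end of a thin upright steel stem; this point moves down with it
- popper (a joint): how far the popper head and its stem have been pushed down into the brass sleeve of its stand, in m: 0 at the start, 0.018 at the stop. No spring: it gives at about 2 N of downward push and stays where it is left. A light touch leaves it at 0.003 to 0.010, best about 0.006
- popper_stand: the loose drying stand of the popper head, 0.6 kg: a dark weighted round foot 60 mm in diameter and 18 mm high, a brass sleeve 14 mm in diameter on it up to 62 mm, and the 5 mm stem above. Origin at the centre of the underside, z up along the stem
- stick_top (a point): the middle of the top of the stick head: a slim straight round stick standing upright, 22 mm in diameter and 78 mm tall, flat top 162 mm above the table (the tallest of the four). The head is pale varnished wood and sits on the upper end of a thin upright steel stem; this point moves down with it
- stick (a joint): how far the stick head and its stem have been pushed down into the brass sleeve of its stand, in m: 0 at the start, 0.018 at the stop. No spring: it gives at about 2 N of downward push and stays where it is left. A light touch leaves it at 0.003 to 0.010, best about 0.006
- stick_stand: the loose drying stand of the stick head, 0.6 kg: a dark weighted round foot 60 mm in diameter and 18 mm high, a brass sleeve 14 mm in diameter on it up to 62 mm, and the 5 mm stem above. Origin at the centre of the underside, z up along the stem
- bullet_top (a point): the middle of the top of the bullet head: a bullet-shaped head, 42 mm wide at its foot and tapering to a small rounded nose at the top; 57 mm tall, top 141 mm above the table. Its varnish is still wet: it must not be touched. The head is pale varnished wood and sits on the upper end of a thin upright steel stem; this point moves down with it
- bullet (a joint): how far the bullet head and its stem have been pushed down into the brass sleeve of its stand, in m: 0 at the start, 0.018 at the stop. No spring: it gives at about 2 N of downward push and stays where it is left. Must stay at 0
- bullet_stand: the loose drying stand of the bullet head, 0.6 kg: a dark weighted round foot 60 mm in diameter and 18 mm high, a brass sleeve 14 mm in diameter on it up to 62 mm, and the 5 mm stem above. Origin at the centre of the underside, z up along the stem
- varnish_bottle: bystander, loose, not part of the job: amber glass bottle with a white cap, 38 mm in diameter, 75 mm tall; origin at the centre of its underside
- dark_spool: bystander, loose, not part of the job: small grey thread spool with black ends, 30 mm in diameter, 36 mm tall, upright; origin at the centre of its underside
- red_spool: bystander, loose, not part of the job: thread spool with a red winding, 36 mm in diameter, 42 mm tall, upright; origin at the centre of its underside
- pliers: bystander, loose, not part of the job: small steel pliers lying flat along their x axis, about 93 x 32 mm, 10 mm high; origin at the centre of its underside, near the middle of its length
- hook_box: bystander, loose, not part of the job: flat closed box, 55 (x) x 85 (y) x 24.5 mm, with a clear lid; origin at the centre of its underside
- bead_jar: bystander, loose, not part of the job: small glass jar with a metal cap, 44 mm in diameter, 45 mm tall; origin at the centre of its underside
- bobbin_holder: bystander, loose, not part of the job: thread bobbin holder lying flat along its x axis, about 113 mm long, 44 mm wide and 22 mm high; origin at the centre of its underside, near the middle of its length
Mind the look-alikes: they are no part of the job. What is shaped like the stick_stand but blue or red is not meant.

How it is judged (in metres and radians):
On the way, in this order (a step that is already met when the one before it is completed fails the run):
1. the ball head has been touched by the fingers and has sunk at least 2 mm, while popper and stick had not been touched yet (value of joint ball above 0.002 m and contact force between the fingers and ball_stand above 0.2 N and value of joint each of popper, stick below 0.001 m), for 0.02 s.
2. the popper head has been touched by the fingers and has sunk at least 2 mm, while stick had not been touched yet (value of joint popper above 0.002 m and contact force between the fingers and popper_stand above 0.2 N and value of joint stick below 0.001 m), for 0.02 s.
3. the stick head has been touched by the fingers and has sunk at least 2 mm (value of joint stick above 0.002 m and contact force between the fingers and stick_stand above 0.2 N), for 0.02 s.
At the end, for the whole second after the job is handed in: the ball, popper and stick heads have each sunk 2 to 12 mm on their stems; the bullet head has not sunk (under 1 mm); all four stands are upright (within 3 degrees), at rest and within 12 mm of where they stood (value of joint ball between 0.002 and 0.012 m and value of joint popper between 0.002 and 0.012 m and value of joint stick between 0.002 and 0.012 m and value of joint bullet below 0.001 m and angle between each of ball_stand, popper_stand, stick_stand, bullet_stand's own z axis and vertical below 0.05 rad and distance of each of ball_stand, popper_stand, stick_stand, bullet_stand from where it was at the start of the episode below 0.012 m and linear speed of each of ball_stand, popper_stand, stick_stand, bullet_stand below 0.02 m/s); the robot touches nothing.
It fails at once if a head is rammed down: more than 12 mm (value of joint any of ball, popper, stick, bullet above 0.012 m).
It fails at once if a stand or its head is pushed harder than 15 N (contact force between the fingers and ball_stand above 15 N or contact force between the fingers and popper_stand above 15 N or contact force between the fingers and stick_stand above 15 N or contact force between the fingers and bullet_stand above 15 N).
It fails at once if the wet bullet head or its stand is touched by the robot (contact force between any of the fingers, the arm and bullet_stand above 0.2 N).
It fails at once if a stand is lifted more than 6 mm, tipped more than 0.2 rad, or shifted more than 15 mm (height (world z) of any of ball_stand, popper_stand, stick_stand, bullet_stand above 0.006 m or angle between any of ball_stand, popper_stand, stick_stand, bullet_stand's own z axis and vertical above 0.2 rad or distance of any of ball_stand, popper_stand, stick_stand, bullet_stand from where it was at the start of the episode above 0.015 m).
It fails at once if a bystander is moved more than 15 mm (distance of any of varnish_bottle, dark_spool, red_spool, pliers, hook_box, bead_jar, bobbin_holder from where it was at the start of the episode above 0.015 m).
It also fails if it takes over 48 s, if anything falls off the work surface, if the arm or the gripper's body presses on something with over 40 N, if the wrist force passes 120 N, or if a joint passes its speed limit or range.

ROBOT

A 6-joint arm with a two-finger parallel gripper is mounted at the origin on the work surface. World frame = base frame: x ahead of the robot, y to its left, z up, the work surface at z = 0. Lengths are in mm, angles in rad, forces in N, time in s.
With the tool pointing down it reaches from about 275 to 750 mm from the base axis. Payload 10.2 kg.
Tool frame: the origin (TCP) lies midway between the tips of the shut fingers; the grasp point (between the pads) lies 19 mm behind it (ctrl.grasp_offset is the distance from the TCP to the grasp point, in mm); z points along the fingers, y is the line along which they close (so a half turn about z gives the same grasp; the last joint's range is limited). The gripper opens to 85 mm and grips with 20 to 120 N. Pads are 22 mm wide; open, the fingers measure 114 mm over their backs; the gripper's body (76 mm by 85 mm) begins 54 mm behind the grasp point. The pads swing forward as they close: fully open they stand 13 mm farther back than shut.
Start: joints at [0.986, 0.313, 1.498, -0, 1.331, -0.223], TCP at [185.841, 491.014, 231.294] pointing down, gripper open.
Joint ranges: [-2.94, 2.94], [-0.97, 2.17], [0.19, 2.56], [-1.23, 4.37], [0.02, 3.11], [-2.88, 2.88]. Speed limits (rad/s): [2.39, 2.39, 3.01, 3.14, 3.14, 3.14].

INTERFACE

Orientations are given as a unit quaternion [w, x, y, z].
In Python, from rig import ctrl, viewer, models gives the robot as it stands. The module is installed in compiled form; this text tells all that it offers.
- The arm moves only by the shell command python3 -m pendant 'ROWS' [OPENING] [FORCE]. ROWS is text: rows parted by semicolons, each of 4 numbers parted by spaces: the shift along the tool's x, y, z in m, then the turn about the tool's z in rad. In form: x y z yaw; .... A call has 1 to 10 rows; each row shifts and turns the commanded pose from where the row before left it, along the tool's axes as they then stand; what a row does not reach is not made up. A row lasts 1/8 s, in which the tool goes at most 62.5 mm and 10.7 degrees, less where a joint would pass 70% of its speed; a pose out of reach is approached as far as the arm can. A call is refused whole if a number of a shift passes 0.0625 or a number of a turn 0.188, either way. A call with a gripper value outside its range is refused whole. OPENING is the opening, from 0 (shut) to 1 (fully open), set as the call begins (- or left out, the last holds). The fingers move at their own pace and stop on an object; FORCE is the grip in N (left out, the last holds). Time passes only in rows, so rows that do not move let the fingers close. It gives the time, the measured TCP pose, the force, the opening and the grip force at its end, in the units of the state.
- ctrl.sense(): the state, without advancing time (a new reading comes with each control period).
- viewer.capture(name): name is "side" or "top" or "wrist"; returns a dict with "color" (420x560x3 uint8, red, green, blue), "vertical_fov" (degrees; the focal length in pixels is half the picture's height over the tangent of half this angle, whatever the lens; pixels are square), "cx", "cy" (the principal point, pixels), "pose" (4x4, takes a point from camera to world coordinates). Camera axes: x right, y down, z forward; pixel columns grow to the right and rows downward; lengths in mm; the calibration is good to about 2 mm. The wrist camera is an equidistant fisheye: a pixel r from the principal point sees the ray r / f radians off the axis. A picture is of the moment at which its call begins. There is no depth.
- ctrl.finish_job(): hands the job in; it is judged then, once.
Trained networks look in the newest picture that a camera, given by its name, has taken for a name from the list of things; names that differ only in an ending like _2 or _b are one class to them, and where a whole thing is asked for, a point or a joint stands for the part that bears it (a point fixed in the world has none). Each returns a list of dicts, best first, with "p" (0 to 1); they miss things now and then, are a little off and sometimes report something else, mostly with a low value. They report only what shows in the picture. A call takes as long as a camera call. They do not tell look-alikes from the thing itself.
- models.boxes_of(camera, query): "at" ([x, y, z] in mm, in world coordinates, good to about 4 mm: the middle of the surface that is visible of it).
The state is a dict: "time_s": time; "joints": joint angles; "dq": joint speeds; "tau": joint torques, N m; "eef_pos": TCP position; "ee_rot": TCP orientation; "force": force on the tool from outside, world axes, zero at the start; "wrist_torque": the same for the moment, N m; "grip_width": opening from 0.0 (shut) to 1.0 (fully open); "grip_force": force on a finger pad.
Only numpy, scipy, OpenCV 4.12 (cv2) and the standard library are available. Lean on these libraries where they do the work, as an engineer would, in place of code of your own. Each camera call takes 0.05 s, during which the arm holds its last target. There are 200 camera calls.

## Working session

There is one attempt and no reset: what is moved stays moved. The work goes in short steps, Python scripts to look and compute and a shell command to move; the robot and the scene stay as the last step left them, time stands still between calls to the robot, and variables do not carry over. Pictures are saved under pics/ and viewed, at most 10 in all, crops included, and the job is handed in when it is done.

```bash
mkdir -p pics; python3 - <<'E'
from rig import ctrl, viewer, models
import cv2, numpy as np
for n in ("top","side"):
    c=viewer.capture(n); cv2.imwrite(f"pics/{n}0.png",c["color"][:,:,::-1])
    print(n,c["vertical_fov"],c["cx"],c["cy"],np.round(c["pose"],3).tolist())
    for q in ("ball_top","popper_top","stick_top","bullet_top"):
        try: print(q,[(np.round(d["at"]).tolist(),round(d["p"],2)) for d in models.boxes_of(n,q)][:4])
        except Exception as e: print(q,e)
s=ctrl.sense(); print(s)
E
```

```text
top 43.70736927766001 277.4480566251756 210.89437503736866 [[0.028, -0.986, 0.166, 406.089], [-1.0, -0.026, 0.013, 2.44], [-0.008, -0.166, -0.986, 1036.312], [0.0, 0.0, 0.0, 1.0]]
ball_top [([469.0, 38.0, 122.0], 0.94), ([522.0, 100.0, 48.0], 0.5), ([630.0, 266.0, 27.0], 0.33)]
popper_top [([446.0, -167.0, 138.0], 0.58)]
stick_top [([716.0, 28.0, 150.0], 0.83), ([672.0, 104.0, 154.0], 0.8), ([713.0, 208.0, 145.0], 0.58), ([594.0, -81.0, 158.0], 0.55)]
bullet_top [([489.0, 171.0, 128.0], 0.6), ([584.0, -158.0, 10.0], 0.32)]
side 43.26552706015578 282.05141211101045 210.77813470732656 [[-0.983, -0.104, 0.153, 446.614], [-0.184, 0.494, -0.85, 790.162], [0.013, -0.864, -0.504, 583.213], [0.0, 0.0, 0.0, 1.0]]
ball_top [([466.0, 49.0, 115.0], 0.75), ([602.0, 19.0, 128.0], 0.62)]
popper_top [([453.0, -160.0, 134.0], 0.75)]
stick_top [([599.0, 25.0, 125.0], 0.82), ([720.0, 218.0, 130.0], 0.8), ([722.0, 36.0, 128.0], 0.79), ([597.0, -73.0, 127.0], 0.68)]
bullet_top [([491.0, 192.0, 114.0], 0.9)]
{'time_s': 0.5, 'joints': array([ 9.85595623e-01,  3.12920977e-01,  1.49771545e+00,  1.41835603e-05,
        1.33099015e+00, -2.23400932e-01]), 'dq': array([ 1.18031661e-03, -2.14363781e-03, -4.92085696e-04,  1.14289623e-05,
       -4.43524091e-04, -1.53972005e-03]), 'tau': array([-1.44320951e-03, -4.11924148e+01, -2.59774196e+01, -2.33230739e-04,
        6.36760797e-04,  1.21527044e-06]), 'eef_pos': array([185.83863106, 491.01227639, 231.27761463]), 'ee_rot': array([-1.30052985e-05,  1.79916505e-01,  9.83681885e-01, -1.28832644e-05]), 'force': array([-0.40514248, -0.05144413, -0.0176216 ]), 'wrist_torque': array([-0.05333201,  0.00193754,  0.01608728]), 'grip_force': 0.0, 'grip_width': 0.9968240780403491}
```

View pics/top0.png

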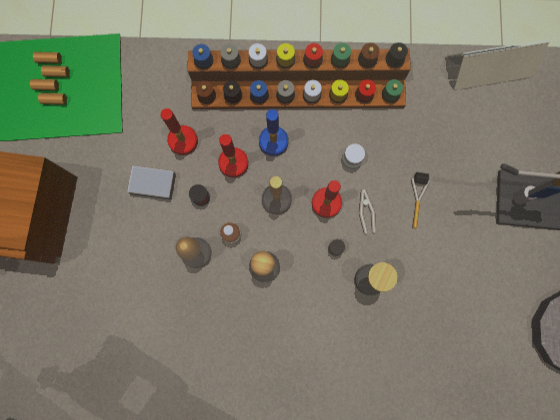

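View pics/side0.png

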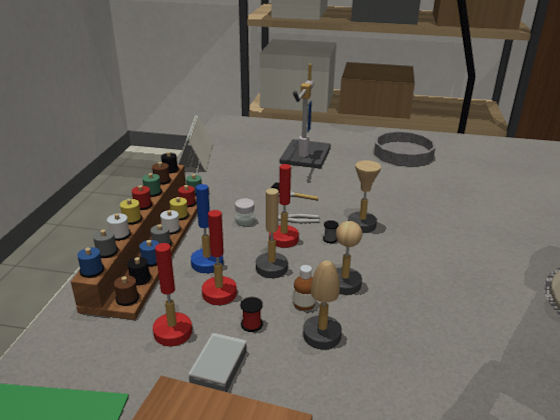

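The top view shows the pale ball at (263,264), the popper face at (383,277), the pale stick's top at (276,183) and the bullet at (187,246). The other sticks are red or blue. The side view agrees: stick (272,195), ball (348,234), popper (368,168), bullet (325,270). Next I'll segment the heads to measure them.

```bash
cat > h.py <<'E'
import numpy as np
def proj(c,p):
    T=np.array(c["pose"]); q=T[:3,:3].T@(np.array(p,float)-T[:3,3]); f=c["color"].shape[0]/2/np.tan(np.radians(c["vertical_fov"]/2))
    return np.array([c["cx"]+f*q[0]/q[2],c["cy"]+f*q[1]/q[2]])
def unproj(c,uv,z):
    T=np.array(c["pose"]); f=c["color"].shape[0]/2/np.tan(np.radians(c["vertical_fov"]/2))
    d=T[:3,:3]@[(uv[0]-c["cx"])/f,(uv[1]-c["cy"])/f,1]
    return T[:3,3]+d*(z-T[2,3])/d[2]
E
python3 - <<'E'
from rig import viewer
import cv2, numpy as np
from h import *
seeds={"top":{"ball":(263,264),"popper":(383,277),"stick":(276,183)},"side":{"ball":(348,234),"popper":(368,170),"stick":(272,195)}}
zc={"ball":106,"popper":138,"stick":162}
tiles=[]
for n in ("top","side"):
    c=viewer.capture(n); im=c["color"][:,:,::-1].copy()
    for k,(u,v) in seeds[n].items():
        hsv=cv2.cvtColor(im,cv2.COLOR_BGR2HSV)
        m=((hsv[...,0]<35)&(hsv[...,1]>80)&(hsv[...,2]>(70))).astype(np.uint8)
        nl,l,st,ce=cv2.connectedComponentsWithStats(m,connectivity=4)
        i=l[v,u]; print(n,k,i,st[i],ce[i].round(1),unproj(c,ce[i],zc[k]).round(1))
        tiles.append(cv2.resize(im[v-25:v+25,u-25:u+25],(250,250),interpolation=cv2.INTER_NEAREST))
cv2.imwrite("pics/crops.png",np.vstack([np.hstack(tiles[:3]),np.hstack(tiles[3:])]))
E
```

```text
top ball 47 [250 251  25  25 476] [262.2 263. ] [468.  39. 106.]
top popper 52 [368 262  30  30 687] [382.2 276.6] [ 448.4 -167.2  138. ]
top stick 39 [270 176  12  25 236] [275.6 187.1] [594.1  18.1 162. ]
side ball 44 [336 221  26  26 503] [348.7 233.8] [468.3  37.6 106. ]
side popper 30 [356 161  24  31 479] [367.1 173.2] [ 448.9 -133.6  138. ]
side stick 33 [ 266  164   33   99 1646] [279.4 215.4] [575.6  95.  162. ]
```

View pics/crops.png

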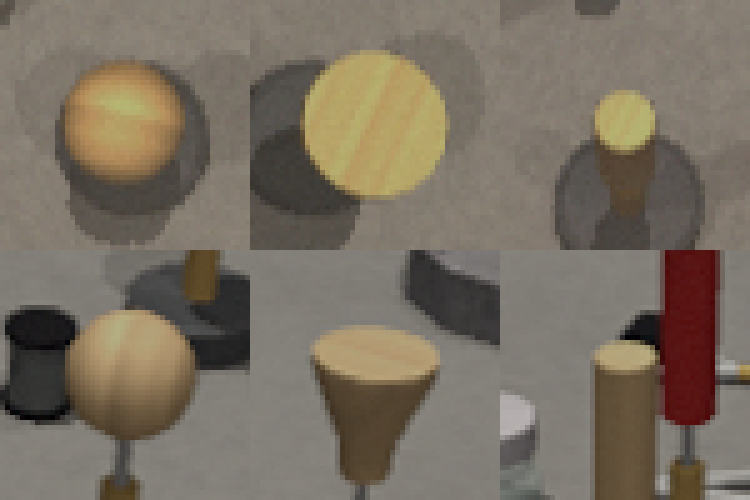

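The crops show the centre of the stick's top face at (275.7,182) in the top view and (272,191) in the side view. The popper face is at (382.2,276.6) and (367.7,165.7).

```bash
python3 - <<'E'
from rig import viewer
from h import *
t=viewer.capture("top"); s=viewer.capture("side")
print(unproj(t,(275.7,182),162),unproj(s,(272,190.8),162))
print(unproj(t,(382.2,276.6),138),unproj(s,(367.7,165.6),138))
from rig import ctrl
from scipy.spatial.transform import Rotation as R
q=ctrl.sense()["ee_rot"]; M=R.from_quat(np.r_[q[1:],q[0]]).as_matrix(); print(M.round(3))
p=ctrl.sense()["eef_pos"]
for g in ((468,38.5,170),): print(M.T@(np.array(g)-p))
E
```

```text
[602.89700491  18.20331529 162.        ] [603.1654984   17.85447322 162.        ]
[ 448.3890417  -167.16619998  138.        ] [ 449.38137668 -167.76656912  138.        ]
[[-0.935  0.354 -0.   ]
 [ 0.354  0.935 -0.   ]
 [-0.    -0.    -1.   ]]
[-424.07089205 -323.34212619   61.30590157]
```

```bash
python3 -m pendant '0 0 0 0;-.025 -.019 0 0;-.025 -.019 0 0;-.025 -.019 0 0;-.025 -.019 0 0;-.025 -.019 0 0;-.025 -.019 0 0;-.025 -.019 0 0;-.025 -.019 0 0;-.025 -.019 0 0' 0 20
python3 -m pendant '-.025 -.019 0 0;-.025 -.019 0 0;-.025 -.019 0 0;-.025 -.019 0 0;-.025 -.019 0 0;-.025 -.019 0 0;-.025 -.019 0 0;-.024 -.019 .02 0;0 0 .02 0;0 0 0 0'
cat > rel.py <<'E'
import sys; from rig import ctrl; import numpy as np
from scipy.spatial.transform import Rotation as R
s=ctrl.sense(); q=s["ee_rot"]; M=R.from_quat(np.r_[q[1:],q[0]]).as_matrix()
print(s["time_s"],s["eef_pos"].round(1),s["force"].round(2),s["grip_width"],"tool shift mm",(M.T@(np.array(sys.argv[1:4],float)-s["eef_pos"])).round(1))
E
python3 rel.py 468 38.3 128
```

```text
time_s: 1.95
eef_pos: [336.2, 250.5, 231.4]
ee_rot: [0.0, 0.18, 0.984, 0.0]
force: [0.4, 0.3, -0.1]
grip_width: 0.0
grip_force: 0.0
time_s: 3.2
eef_pos: [467.5, 38.8, 190.4]
ee_rot: [-0.001, 0.18, 0.984, 0.0]
force: [-0.8, -0.1, 0.9]
grip_width: -0.002
grip_force: 0.0
3.2 [467.5  38.8 190.4] [-0.82 -0.12  0.93] -0.001615070549717181 tool shift mm [-0.8 -0.2 62.4]
```

```bash
python3 -m pendant '-.001 0 .01 0;0 0 .015 0;0 0 .015 0;0 0 .01 0;0 0 .006 0;0 0 .002 0;0 0 .001 0;0 0 0 0'; python3 rel.py 468 38.3 122
```

```text
time_s: 4.2
eef_pos: [469.1, 38.5, 132.5]
ee_rot: [0.0, 0.18, 0.984, 0.0]
force: [-0.3, -0.1, 0.5]
grip_width: 0.002
grip_force: 0.0
4.2 [469.1  38.5 132.5] [-0.34 -0.1   0.48] 0.0019313742805924263 tool shift mm [ 1.  -0.6 10.5]
```

```bash
python3 -m pendant '0 0 .002 0;0 0 .0015 0;0 0 .0015 0;0 0 .0015 0;0 0 .001 0;0 0 .001 0'; python3 rel.py 468 38.3 122; python3 -m pendant '0 0 .001 0;0 0 .001 0'; python3 rel.py 468 38.3 122
```

```text
time_s: 4.95
eef_pos: [469.0, 38.5, 123.8]
ee_rot: [0.0, 0.18, 0.984, -0.0]
force: [-0.9, -1.2, 3.0]
grip_width: 0.003
grip_force: 1.0
4.95 [469.   38.5 123.8] [-0.95 -1.17  2.99] 0.0026700018068470097 tool shift mm [ 0.9 -0.5  1.8]
time_s: 5.2
eef_pos: [469.0, 38.5, 121.7]
ee_rot: [0.0, 0.18, 0.984, -0.0]
force: [-0.0, -0.3, 1.4]
grip_width: -0.002
grip_force: 1.0
5.2 [469.   38.5 121.7] [-0.03 -0.29  1.39] -0.0023281897124032905 tool shift mm [ 0.9 -0.5 -0.3]
```

```bash
python3 -m pendant '0 0 -.003 0;0 0 -.02 0;0 0 -.03 0;0 0 -.02 0;0 0 0 0'; python3 rel.py 449 -167.4 195; python3 - <<'E'
from rig import viewer
import cv2
from h import *
for n in("side",):
    c=viewer.capture(n); im=c["color"][:,:,::-1].copy()
    cv2.imwrite("pics/s1.png",im)
    hsv=cv2.cvtColor(im,cv2.COLOR_BGR2HSV)
    m=((hsv[...,0]<35)&(hsv[...,1]>80)&(hsv[...,2]>70)).astype(np.uint8)
    nl,l,st,ce=cv2.connectedComponentsWithStats(m,connectivity=4); i=l[236,348]; print(st[i],ce[i])
    for d in(0,6,10): print(proj(c,(468,38,106-d)))
E
```

```text
time_s: 5.82
eef_pos: [469.5, 38.4, 195.8]
ee_rot: [0.001, 0.18, 0.984, 0.0]
force: [-0.0, 1.2, -0.2]
grip_width: 0.002
grip_force: 0.0
5.825 [469.5  38.4 195.8] [-0.03  1.19 -0.23] 0.001574239726554705 tool shift mm [ -53.7 -199.8    0.8]
[336 224  25  26 510] [348.38627451 236.49803922]
[348.89137076 233.92774442]
[348.6181353  236.94444739]
[348.43701227 238.94416729]
```

View pics/s1.png

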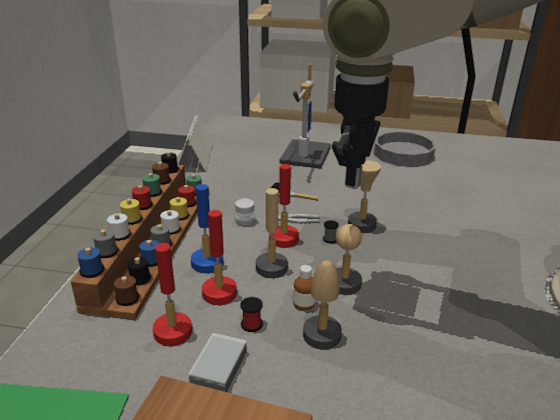

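The side picture puts the ball centre at (348.4,236.5), which means it has sunk about 5.5 mm. Its stand is upright at (347,281). On to the popper.

```bash
python3 -m pendant '-.006 -.02 0 0;-.006 -.025 0 0;-.006 -.025 0 0;-.006 -.025 0 0;-.006 -.025 0 0;-.006 -.025 0 0;-.006 -.025 0 0;-.006 -.02 0 0;-.005 -.01 0 0;0 0 0 0'; python3 -m pendant '0 0 .015 0;0 0 .02 0;0 0 .01 0;0 0 .004 0;0 0 .002 0;0 0 0 0'; python3 rel.py 449 -167.4 132
```

```text
time_s: 7.12
eef_pos: [447.7, -167.4, 194.1]
ee_rot: [-0.001, 0.18, 0.984, 0.0]
force: [-0.0, 1.3, 0.7]
grip_width: -0.001
grip_force: 0.0
time_s: 7.88
eef_pos: [447.9, -167.4, 144.1]
ee_rot: [0.0, 0.18, 0.984, -0.0]
force: [-0.5, -0.3, 0.3]
grip_width: -0.004
grip_force: 0.0
7.875 [ 447.9 -167.4  144.1] [-0.51 -0.27  0.27] -0.004157640818967704 tool shift mm [-1.   0.4 12.1]
```

```bash
python3 -m pendant '0 0 .002 0;0 0 .002 0;0 0 .0015 0;0 0 .0015 0;0 0 .0015 0;0 0 .001 0;0 0 .001 0'; python3 rel.py 449 -167.4 132; python3 -m pendant '0 0 .001 0;0 0 .0005 0'; python3 rel.py 449 -167.4 132
```

```text
time_s: 8.75
eef_pos: [447.8, -167.3, 133.3]
ee_rot: [0.0, 0.18, 0.984, -0.0]
force: [-0.9, 0.7, 0.9]
grip_width: -0.0
grip_force: 1.0
8.75 [ 447.8 -167.3  133.3] [-0.87  0.68  0.86] -8.285096914153644e-06 tool shift mm [-1.1  0.4  1.3]
time_s: 9.0
eef_pos: [447.8, -167.3, 131.8]
ee_rot: [0.0, 0.18, 0.984, -0.0]
force: [-0.4, 0.3, 2.7]
grip_width: 0.001
grip_force: 1.0
9.0 [ 447.8 -167.3  131.8] [-0.38  0.25  2.71] 0.000664647834726647 tool shift mm [-1.1  0.4 -0.2]
```

```bash
python3 -m pendant '0 0 -.003 0;0 0 -.02 0;0 0 -.03 0;0 0 -.025 0;0 0 0 0'; python3 rel.py 603 18 205; python3 - <<'E'
from rig import viewer
import cv2
from h import *
c=viewer.capture("side"); im=c["color"][:,:,::-1].copy()
cv2.imwrite("pics/s2.png",im)
hsv=cv2.cvtColor(im,cv2.COLOR_BGR2HSV)
m=((hsv[...,0]<35)&(hsv[...,1]>80)&(hsv[...,2]>70)).astype(np.uint8)
nl,l,st,ce=cv2.connectedComponentsWithStats(m,connectivity=4); i=l[176,368]; print(st[i],ce[i])
for d in(0,6,10): print(proj(c,(449,-167,138-d)))
E
```

```text
time_s: 9.62
eef_pos: [448.4, -167.7, 211.2]
ee_rot: [0.002, 0.18, 0.984, -0.001]
force: [0.0, 0.0, -1.0]
grip_width: 0.001
grip_force: 0.0
9.625 [ 448.4 -167.7  211.2] [ 0.05  0.03 -1.04] 0.0010431320748884448 tool shift mm [-78.9 228.4   6.2]
[356 164  24  30 486] [366.72633745 175.98765432]
[367.87770488 165.78219209]
[367.59004208 168.54723798]
[367.39919349 170.38169516]
```

View pics/s2.png

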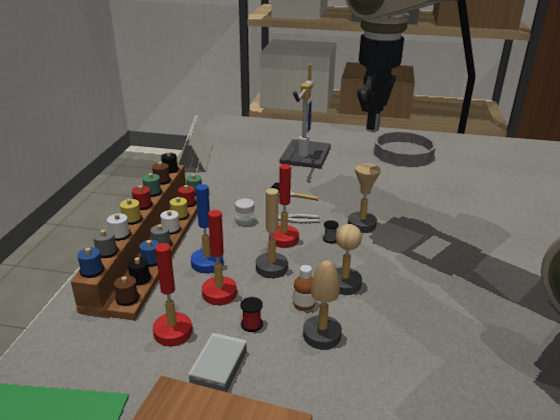

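The popper at (367,176) has moved down 2.8 px, so it has sunk about 6 mm, and its stand hasn't moved. The stick is next, travelling at 210 mm, which clears everything.

```bash
python3 -m pendant '-.008 .015 0 0;-.008 .025 0 0;-.008 .025 0 0;-.009 .025 0 0;-.009 .025 0 0;-.009 .025 0 0;-.009 .025 0 0;-.009 .025 0 0;-.006 .025 0 0;-.004 .013 0 0'; python3 -m pendant '0 0 0 0;0 0 .01 0;0 0 .015 0;0 0 .01 0;0 0 .005 0;0 0 0 0'; python3 rel.py 603 18 156
```

```text
time_s: 10.92
eef_pos: [602.8, 19.8, 208.5]
ee_rot: [-0.001, 0.179, 0.984, 0.0]
force: [-0.6, 0.4, -0.3]
grip_width: 0.003
grip_force: 0.0
time_s: 11.68
eef_pos: [602.3, 17.9, 169.5]
ee_rot: [-0.0, 0.18, 0.984, -0.0]
force: [0.1, 0.5, 0.1]
grip_width: -0.003
grip_force: 0.0
11.675 [602.3  17.9 169.5] [0.11 0.5  0.07] -0.003498067734664202 tool shift mm [-0.6  0.4 13.5]
```

```bash
python3 -m pendant '0 0 .003 0;0 0 .002 0;0 0 .002 0;0 0 .0015 0;0 0 .0015 0;0 0 .001 0;0 0 .001 0'; python3 rel.py 603 18 156; python3 -m pendant '0 0 .001 0;0 0 .0005 0'; python3 rel.py 603 18 156
```

```text
time_s: 12.55
eef_pos: [602.4, 18.0, 157.8]
ee_rot: [0.0, 0.18, 0.984, -0.0]
force: [-0.6, -0.8, 1.7]
grip_width: 0.0
grip_force: 1.0
12.55 [602.4  18.  157.8] [-0.56 -0.84  1.66] 0.0003589715790093552 tool shift mm [-0.5  0.3  1.8]
time_s: 12.8
eef_pos: [602.4, 17.9, 156.3]
ee_rot: [0.0, 0.18, 0.984, 0.0]
force: [-1.1, -0.2, 2.7]
grip_width: 0.002
grip_force: 1.0
12.8 [602.4  17.9 156.3] [-1.11 -0.19  2.68] 0.0015701864404402295 tool shift mm [-0.5  0.3  0.3]
```

```bash
python3 -m pendant '0 0 -.003 0;0 0 -.02 0;0 0 -.03 0;0 0 -.02 0;0 0 0 0;0 0 0 0'; python3 - <<'E'
from rig import viewer
import cv2
from h import *
c=viewer.capture("side"); im=c["color"][:,:,::-1].copy()
cv2.imwrite("pics/s3.png",im)
for d in(0,6): print(proj(c,(603,18,162-d)))
E
```

```text
time_s: 13.55
eef_pos: [602.0, 18.0, 228.1]
ee_rot: [-0.001, 0.18, 0.984, -0.0]
force: [-0.6, -0.0, -0.5]
grip_width: -0.001
grip_force: 0.0
[272.07891859 190.84944187]
[272.06799143 193.98000292]
```

View pics/s3.png

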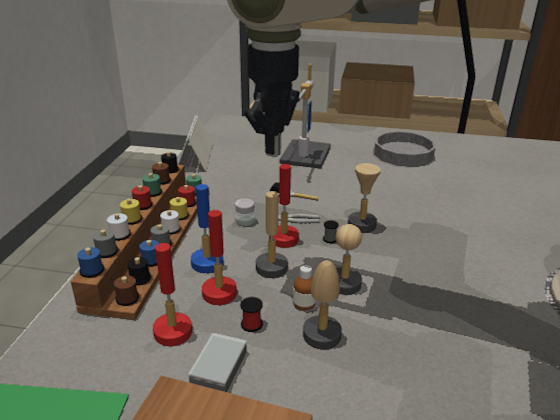

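The stick's top is now at about (272,194), so it has sunk about 6 mm. All stands are upright where they started, and the gripper is clear of everything.

```bash
python3 -c "
from rig import ctrl
print(ctrl.finish_job())"
```

```text
the job is handed in; nothing more can be done
None
```

I touched the ball, popper and stick in that order; each sank about 6 mm, the bullet was left alone, nothing else appeared to move in the side views, and I handed the job in at about 14 s (no verdict was returned).

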